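# Change the grating machine over from coarse to fine

## Robot

A 6-joint arm with a two-finger parallel gripper is mounted at the origin on the work surface. World frame = base frame: x ahead of the robot, y to its left, z up, the work surface at z = 0. Lengths are in m, angles in rad, forces in N, time in s.
With the tool pointing down it reaches from about 0.225 to 0.725 m from the base axis. Payload 3.1 kg.
Tool frame: the origin (TCP) lies midway between the tips of the shut fingers; the grasp point (between the pads) lies 19 mm behind it; x points along the fingers, z is the direction in which the jaws open and shut, and the axes are right-handed (so a half turn about x gives the same grasp; the last joint's range is limited). The gripper opens to 85 mm and grips with 20 to 120 N. Pads are 22 mm wide; open, the fingers measure 114 mm over their backs; the gripper's body (76 mm by 85 mm) begins 54 mm behind the grasp point. The pads swing forward as they close: fully open they stand 13 mm farther back than shut.
Start: joints at [1.136, 0.048, 0.099, 1.622, 0, 1.443], TCP at [0.159, 0.5, 0.231] pointing down, gripper open.
Joint ranges: [-2.91, 2.91], [-0.99, 1.94], [-1.21, 1.42], [-2.12, 2.29], [-1.49, 1.47], [-3.14, 3.14]. Speed limits (rad/s): [2.79, 2.79, 3.14, 3.14, 3.14, 3.14].

## Interface

Orientations are given as a unit quaternion [x, y, z, w].
In Python, from workcell import monitor, imaging, robot gives the robot as it stands. The module is installed in compiled form; this text tells all that it offers.
- The arm moves only by the tool servo_tool, never from a script. Its argument "series" is text: rows parted by semicolons, each of 7 numbers parted by spaces: the finger opening in m, from 0 to 0.0854, then the shift along the tool's x, y, z in m, then the turn, a rotation vector about the tool's x, y, z in rad. In form: grip dx dy dz wx wy wz; .... A call has 1 to 12 rows; each row shifts and turns the commanded pose from where the row before left it, along the tool's axes as they then stand; what a row does not reach is not made up. A row lasts 1/10 s, in which the tool goes at most 50 mm and 8.59 degrees, less where a joint would pass 70% of its speed; a pose out of reach is approached as far as the arm can. A call is refused whole if a number of a shift passes 0.05 or a number of a turn 0.15, either way. A call with a gripper value outside its range is refused whole. The fingers move at their own pace and stop on an object; "squeeze" is the grip in N (left out, the last holds). Time passes only in rows, so rows that do not move let the fingers close. It gives the time, the measured TCP pose, the force and the opening at its end, in the units of the state.
- monitor.observe(): the state, without advancing time (a new reading comes with each control period).
- imaging.snapshot(name): name is "scene" or "side" or "wrist"; returns a dict with "img" (480x640x3 uint8, red, green, blue), "z_map" (480x640 float32, m along the optical axis (not along the pixel's ray), 0 where there is no reading), "K" (3x3 intrinsics, pixels), "k1" (the pictures are not rectified: a ray, as slopes to the right and down, at radius r is drawn at 1 + k1 r^2 times it, then the intrinsics apply), "camera_from_world" (4x4, takes a point from world to camera coordinates). Camera axes: x right, y down, z forward; pixel columns grow to the right and rows downward; lengths in m; the calibration is good to about 2 mm. A picture is of the moment at which its call begins.
- robot.finish_job(): hands the job in, once; it reports no verdict.
Trained networks look in the newest picture that a camera, given by its name, has taken for a name from the list of things; names that differ only in an ending like _2 or _b are one class to them, and where a whole thing is asked for, a point or a joint stands for the part that bears it (a point fixed in the world has none). Each returns a list of dicts, best first, with "conf" (0 to 1); they miss things now and then, are a little off and sometimes report something else, mostly with a low value. They report only what shows in the picture. A call takes as long as a camera call.
- imaging.outline_of(name, camera): "pixels" (480x640 bool, what is visible of it) and "extent" ([left, top, right, bottom] in pixels, round what is visible of it).
- imaging.place_of(name, camera): "uv" ([column, row] in pixels: a listed point, or the origin of a listed thing).
The state is a dict: "t": time; "joint_positions": joint angles; "dq": joint speeds; "joint_torque": joint torques, N m; "ee_pos": TCP position; "tool_rot": TCP orientation; "contact_force": force on the tool from outside, world axes, zero at the start; "torque": the same for the moment, N m; "opening": opening from 0.0 (shut) to 1.0 (fully open).
Only numpy, scipy, OpenCV 4.12 (cv2) and the standard library are available. Lean on these libraries where they do the work, as an engineer would, in place of code of your own. Each camera call takes 0.05 s, during which the arm holds its last target. There are 200 camera calls.

## Task

Change the bench grater over from amber (coarse) to blue (fine): pull the grating cassette right out of its sleeve, turn it end for end and slide it back fully home so that the blue end sticks out. Then press the blue key on the control box until it latches down and the amber key pops up. Do not press the white key, and leave the other things on the counter where they stand.

Things in the scene. Friction and masses are not known exactly. Their poses are not given: they have to be found in the camera images.
- grater: White bench grater, fixed. Origin: middle of the sleeve's mouth, on the counter; +x points into the sleeve, z up. Sleeve: low aluminium channel, outside 69 wide, 48 high, 85 mm deep; passage 53 wide, z = 6 to 40 mm, roof slotted along the middle; end stop = motor housing (160 wide, 95 high, cap to 109, x = 85 to 275 mm). The counter before the mouth is free; sleeve front edges are square.
- cassette: Loose bar 130 x 50 x 30 mm, 0.2 to 0.4 kg: amber end, steel middle, blue end. Origin: centre of underside; x along it to the blue end, z up. The last 10 mm of each end taper 3 mm on every side. Starts home in the sleeve (underside 6 mm up), amber end 45 mm out of the mouth. Home and reversed: blue end 45 mm out, origin 20 mm inside the mouth.
- amber_end (a point): Grip point in the amber end of the cassette, 22 mm from the end face, at mid width and mid height (15 mm above the underside). Axes as the cassette.
- blue_end (a point): Grip point in the blue end of the cassette, 22 mm from the end face, at mid width and mid height (15 mm above the underside). Axes as the cassette. With the cassette home and reversed it lies 23 mm outside the mouth.
- control_box: Grey box, fixed, 120 (x) by 160 (y) by 60 mm high; origin centre of underside, z up. On top three keys in a row along y, 44 mm apart, each 50 (x) by 34 mm (y): amber, white, blue in any order. A key that is up stands 20 mm above the box, a latched one 8 mm. They are interlocked: pressing one lets the one that was down spring up.
- key_amber_top (a point): Middle of the amber key's top face (moves with the key).
- key_white_top (a point): Middle of the white key's top face; 80 mm above the counter while the key is up.
- key_blue_top (a point): Middle of the blue key's top face; 80 mm above the counter while the key is up.
- key_amber (a joint): How far the amber key is down, m: 0 up, about 0.012 latched down (as at the start).
- key_white (a joint): How far the white key is down, m: 0 up (as at the start).
- key_blue (a joint): How far the blue key is down, m: 0 up (start), about 0.012 latched, 0.014 hard bottom stop. It latches if pressed past 0.0125 and let go; pressing takes about 2 N at first, 3 to 7 N on the way, then the hard stop. Half pressed it frees the other key but springs up again.
- steel_cup: Bystander, loose: plain steel cup, 72 mm across, 85 mm high. Origin: centre of its underside.
- spice_jar: Bystander, loose: small jar with a red cap, 56 mm across, 85 mm high. Origin: centre of its underside.
- oil_bottle: Bystander, loose: amber glass bottle with a black cap, 64 mm across, 190 mm high. Origin: centre of its underside.
- bowl: Bystander, loose: white bowl, 150 mm across, 60 mm high. Origin: centre of its underside.
- spatula: Bystander, loose: spatula with a wooden handle, lying flat. Origin: on its underside, near the middle of its length.
- pastry_ring: Bystander, loose: steel pastry ring, 90 mm across, 50 mm high. Origin: centre of its underside.

How it is judged:
By the outcome, as a careful person would: the job done as asked, in the order asked, and still so for the second after the job is handed in, with the robot touching nothing.
It also fails if it takes over 67 s, if anything falls off the work surface, if the arm or the gripper's body presses on something with over 40 N, if the wrist force passes 120 N, or if a joint passes its speed limit or range.

## Working session

There is one attempt and no reset: what is moved stays moved. The work goes in short steps, Python scripts to look and compute and a tool call to move; the robot and the scene stay as the last step left them, time stands still between calls to the robot, and variables do not carry over. Pictures are saved under pics/ and viewed, about 8 in all and at most 12, crops included, and the job is handed in when it is done.

Besides the shell and the picture viewer there is one more tool, called after "Request:" as name(argument=value, ...) on one line, values as JSON. servo_tool: Moves the arm, as the interface text tells. Its arguments: {"type":"object","properties":{"series":{"type":"string"},"squeeze":{"type":"number"}},"required":["series"]}

```bash
mkdir -p pics
cat > h.py <<'E'
import numpy as np, cv2
from workcell import monitor, imaging, robot
from scipy.spatial.transform import Rotation as R
def snap(n,f=None):
    s=imaging.snapshot(n)
    if f: cv2.imwrite('pics/'+f,s['img'][:,:,::-1])
    return s
def ray(s,uv):
    K=np.array(s['K']);d=np.array([(uv[0]-K[0,2])/K[0,0],(uv[1]-K[1,2])/K[1,1]])
    u=d.copy()
    for _ in range(20): u=d/(1+s['k1']*(u@u))
    return np.array([u[0],u[1],1.])
def world(s,pc):
    T=np.array(s['camera_from_world']); return T[:3,:3].T@(pc-T[:3,3])
def atz(s,uv,z):
    a=world(s,np.zeros(3)); b=world(s,ray(s,uv))-a
    return a+b*(z-a[2])/b[2]
def deep(s,uv):
    u,v=int(round(uv[0])),int(round(uv[1])); p=s['z_map'][max(v-2,0):v+3,max(u-2,0):u+3]; p=p[p>0]
    return world(s,ray(s,uv)*np.median(p)) if len(p) else None
def cloud(s,mask):
    T=np.array(s['camera_from_world']);K=np.array(s['K'])
    v,u=np.nonzero(mask&(s['z_map']>0))
    d=np.stack([(u-K[0,2])/K[0,0],(v-K[1,2])/K[1,1]],1);x=d.copy()
    for _ in range(20): x=d/(1+s['k1']*(x**2).sum(1,keepdims=True))
    z=s['z_map'][v,u][:,None]
    return (np.hstack([x*z,z])-T[:3,3])@T[:3,:3]
E
python3 - <<'E'
from h import *
np.set_printoptions(precision=4,suppress=True)
print(monitor.observe())
for c in ['scene','side']:
    s=snap(c,c+'0.png'); print(c,world(s,np.zeros(3)))
    for n in ['grater','cassette','amber_end','control_box','key_amber_top','key_white_top','key_blue_top','steel_cup','spice_jar','oil_bottle','bowl','spatula','pastry_ring']:
        r=imaging.place_of(n,c)
        zs={'amber_end':.021,'cassette':.006,'key_amber_top':.068,'key_white_top':.08,'key_blue_top':.08}
        for q in r[:2]: print(n,np.round(q['conf'],2),np.round(q['uv']),atz(s,q['uv'],zs.get(n,0)))
E
```

```text
{'t': 0.0, 'joint_positions': array([ 1.1362,  0.0487,  0.0976,  1.622 , -0.    ,  1.443 ]), 'dq': array([ 0.0004,  0.0001, -0.0001, -0.0003, -0.0004, -0.0004]), 'joint_torque': array([  0.0001, -33.8781,  32.0017,   0.0201,  -0.0002,  -0.    ]), 'ee_pos': array([0.1583, 0.4999, 0.2301]), 'tool_rot': array([-0.4181,  0.5713,  0.4173,  0.5698]), 'contact_force': array([ 0.4442, -0.2254, -0.0393]), 'torque': array([-0.0005,  0.043 , -0.0194]), 'opening': 0.9986526573596174}
scene [1.1296 0.7258 0.6988]
grater 0.69 [362. 322.] [0.557  0.2069 0.    ]
cassette 0.72 [238. 189.] [ 0.4207 -0.4408  0.006 ]
cassette 0.62 [371. 324.] [0.5516 0.2273 0.006 ]
amber_end 0.7 [296. 195.] [ 0.3349 -0.273   0.021 ]
amber_end 0.63 [354. 305.] [0.5491 0.1767 0.021 ]
control_box 0.64 [243. 211.] [ 0.4793 -0.3302  0.    ]
key_amber_top 0.57 [241. 186.] [ 0.4696 -0.3424  0.068 ]
key_white_top 0.75 [231. 175.] [ 0.465  -0.4005  0.08  ]
key_blue_top 0.66 [254. 190.] [ 0.4698 -0.2802  0.08  ]
steel_cup 0.9 [469. 300.] [0.3342 0.3136 0.    ]
steel_cup 0.35 [368. 322.] [0.5479 0.2175 0.    ]
spice_jar 0.71 [258.
[... 441 characters left out ...]
444 0.2125 0.006 ]
amber_end 0.83 [318. 215.] [0.5569 0.1807 0.021 ]
control_box 0.63 [307. 390.] [ 0.4794 -0.3237  0.    ]
key_amber_top 0.91 [309. 378.] [ 0.4843 -0.331   0.068 ]
key_white_top 0.73 [308. 396.] [ 0.4767 -0.378   0.08  ]
steel_cup 0.63 [239. 195.] [0.3446 0.3102 0.    ]
steel_cup 0.54 [399. 281.] [ 0.7356 -0.0487  0.    ]
spice_jar 0.72 [344. 305.] [ 0.5885 -0.1063  0.    ]
oil_bottle 0.61 [414. 368.] [ 0.7205 -0.2959  0.    ]
oil_bottle 0.45 [228. 166.] [0.3113 0.441  0.    ]
bowl 0.61 [399. 280.] [ 0.7358 -0.0462  0.    ]
spatula 0.72 [229. 166.] [0.3164 0.4404 0.    ]
spatula 0.21 [308. 390.] [ 0.4814 -0.3232  0.    ]
pastry_ring 0.88 [234. 380.] [ 0.3226 -0.2826  0.    ]
```

View pics/scene0.png

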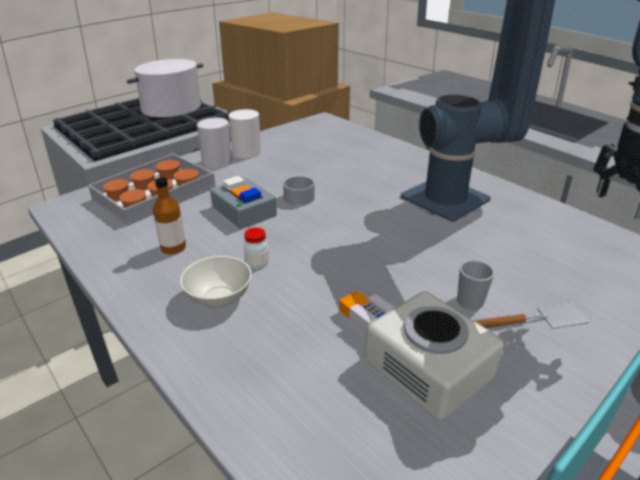

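View pics/side0.png

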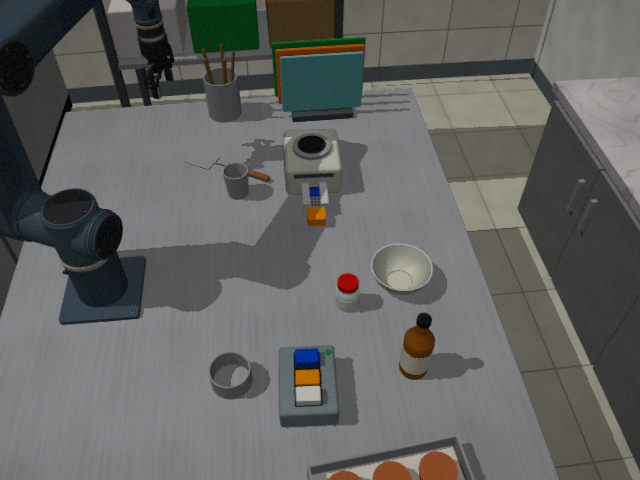

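Both pictures agree. The grater mouth is near (0.555, 0.21) facing −y, with the amber end out (side px 316,216). On the box (side px 307,385) the keys run blue, amber, white towards −y. The spice jar (px 347,293) stands about 0.3 m in front of the mouth. Next I'll get the grater yaw from depth and the turn needed.

```bash
cat >> h.py <<'E'
np.set_printoptions(precision=4,suppress=True)
def delta(p,yaw_axis=None,st=None):
    """p: target TCP; yaw_axis: world angle wanted of jaw axis (tool z), tool down. prints turns, then shift in turned tool axes"""
    st=st or monitor.observe(); r=R.from_quat(st['tool_rot']); M=r.as_matrix()
    print('axes x',M[:,0],'jaw angle deg',np.degrees(np.arctan2(M[1,2],M[0,2])),'tcp',st['ee_pos'],'q',st['joint_positions'])
    if yaw_axis is None: yaw_axis=np.arctan2(M[1,2],M[0,2])
    z=np.array([np.cos(yaw_axis),np.sin(yaw_axis),0]); x=np.array([0,0,-1.]); G=np.stack([x,np.cross(z,x),z],1)
    print('turn(tool)',R.from_matrix(M.T@G).as_rotvec(),' shift after turn',G.T@(np.array(p)-st['ee_pos']))
E
python3 - <<'E'
from h import *
for c in ['scene','side']:
    s=snap(c)
    for n in ['cassette','grater','control_box']:
        r=imaging.outline_of(n,c)
        if n=='cassette': r=[q for q in r if cloud(s,q['pixels'])[:,1].mean()>0]
        P=cloud(s,r[0]['pixels']); 
        for lo,hi in {'cassette':[(.03,.042)],'grater':[(.042,.054),(.088,.1)],'control_box':[(.054,.064)]}[n]:
            Q=P[(P[:,2]>lo)&(P[:,2]<hi)][:,:2].astype(np.float32)
            if len(Q)>20: print(c,n,lo,len(Q),'rect',cv2.minAreaRect(Q),Q.min(0),Q.max(0))
    for n in ['amber_end','key_amber_top','key_blue_top','key_white_top']:
        for q in imaging.place_of(n,c)[:2]:
            print(c,n,q['conf'],deep(s,q['uv']))
delta([.555,.18,.2],0); delta([.555,.18,.2],np.pi)
E
```

```text
scene cassette 0.03 474 rect ((0.5537773966789246, 0.20096132159233093), (0.09097249805927277, 0.05048195645213127), 84.29161071777344) [0.5255 0.1544] [0.5765 0.2472]
scene grater 0.042 1077 rect ((0.5796570777893066, 0.34281277656555176), (0.14758308231830597, 0.2848750948905945), 5.011385440826416) [0.4937 0.1992] [0.6442 0.4787]
scene grater 0.088 4435 rect ((0.5600475072860718, 0.3816186487674713), (0.1869048923254013, 0.1585189253091812), 87.07528686523438) [0.482  0.2871] [0.6425 0.4762]
scene control_box 0.054 734 rect ((0.48104867339134216, -0.32307329773902893), (0.16218723356723785, 0.12171103805303574), 87.42689514160156) [ 0.4204 -0.4057] [ 0.5447 -0.2417]
scene amber_end 0.68 [0.5636 0.1896 0.0377]
scene key_amber_top 0.52 [ 0.4764 -0.3343  0.0676]
scene key_amber_top 0.29 [0.5867 0.2315 0.0422]
scene key_blue_top 0.81 [ 0.4816 -0.2788  0.0817]
scene key_white_top 0.68 [ 0.3823 -0.5327  0.0016]
side cassette 0.03 441 rect ((0.5561161637306213, 0.21611222624778748), (0.13601206243038177, 0.04876216873526573), 83.70818328857422) [0.5274 0.1488] [0.5781 0.2844]
side grater 0.042 474 rect ((0.5597241520881653, 0.24558165669441223), (0.15853014588356018, 0.10144531726837158), 0.6868841052055359) [0.4799 0.1951] [0.6384 0.2973]
side grater 0.088 1435 rect ((0.561599850654602, 0.3751212954521179), (0.19765575230121613, 0.15717072784900665), 87.33207702636719) [0.4792 0.278 ] [0.6418 0.4762]Traceback (most recent call last):
  File "<stdin>", line 7, in <module>
IndexError: list index out of range
```

Run:
```python
from h import *
for a in (-2.8,177.2): delta([.551,.179,.2],np.radians(a))
s=snap('side')
for n in ['key_amber_top','key_blue_top','key_white_top']:
    for q in imaging.place_of(n,'side')[:1]: print(n,q['conf'],deep(s,q['uv']))
s=snap('wrist'); print(np.array(s['camera_from_world'])@np.r_[monitor.observe()['ee_pos'],1])
```

```text
axes x [ 0.  0. -1.] jaw angle deg 72.42402349088904 tcp [0.1586 0.5005 0.2313] q [ 1.1362  0.048   0.0992  1.622  -0.      1.443 ]
turn(tool) [ 1.3129  0.     -0.    ]  shift after turn [ 0.0313 -0.3019  0.4077]
axes x [ 0.  0. -1.] jaw angle deg 72.42402349088904 tcp [0.1586 0.5005 0.2313] q [ 1.1362  0.048   0.0992  1.622  -0.      1.443 ]
turn(tool) [-1.8287  0.      0.    ]  shift after turn [ 0.0313  0.3019 -0.4077]
key_amber_top 0.71 [ 0.4847 -0.3333  0.0684]
key_blue_top 0.88 [ 0.4803 -0.2796  0.0796]
key_white_top 0.83 [ 0.4762 -0.3764  0.0795]
[0.0006 0.0288 0.1571 1.    ]
```

Request:
servo_tool(series="0.0854 0 0 0 0.146 0 0;0.0854 0 0 0 0.146 0 0;0.0854 0 0 0 0.146 0 0;0.0854 0 0 0 0.146 0 0;0.0854 0 0 0 0.146 0 0;0.0854 0 0 0 0.146 0 0;0.0854 0 0 0 0.146 0 0;0.0854 0 0 0 0.146 0 0;0.0854 0 0 0 0.145 0 0")

```text
t: 3.15
ee_pos: [0.1585, 0.5005, 0.2313]
tool_rot: [0.019, 0.707, -0.019, 0.707]
contact_force: [-0.4, -0.8, -0.4]
opening: 1.0
```

Request:
servo_tool(series="0.0854 0 -0.0252 0.034 0 0 0;0.0854 0 -0.0252 0.034 0 0 0;0.0854 0 -0.0252 0.034 0 0 0;0.0854 0 -0.0252 0.034 0 0 0;0.0854 0 -0.0252 0.034 0 0 0;0.0854 0 -0.0252 0.034 0 0 0;0.0854 0 -0.0252 0.034 0 0 0;0.0854 0 -0.0252 0.034 0 0 0;0.0854 0 -0.0252 0.034 0 0 0;0.0854 0 -0.0252 0.034 0 0 0;0.0854 0.01 -0.025 0.034 0 0 0;0.0854 0.02 -0.025 0.034 0 0 0")

```text
t: 4.35
ee_pos: [0.5539, 0.1778, 0.2033]
tool_rot: [0.018, 0.705, -0.017, 0.709]
contact_force: [1.1, 1.2, 0.9]
opening: 1.0
```

Run:
```python
from h import *
s=snap('wrist','w1.png'); 
delta([.551,.179,.006],np.radians(-2.8))
for n in ['amber_end','cassette','grater']:
    for q in imaging.place_of(n,'wrist')[:2]: print(n,q['conf'],q['uv'],atz(s,q['uv'],{'amber_end':.021,'cassette':.006}.get(n,0)))
    for q in imaging.outline_of(n,'wrist')[:1]:
        P=cloud(s,q['pixels']); P=P[P[:,2]>.025]; print(q['extent'],P.min(0),P.max(0))
        if n=='cassette': Q=P[(P[:,2]>.033)&(P[:,2]<.039)][:,:2].astype(np.float32); print(cv2.minAreaRect(Q))
```

```text
axes x [ 0.001 -0.005 -1.   ] jaw angle deg -3.128708463222217 tcp [0.5566 0.1725 0.1967] q [ 0.1883  0.1946  0.1908  1.5669 -0.0051  1.8137]
turn(tool) [-0.0057  0.0013  0.0049]  shift after turn [ 0.1907  0.0062 -0.0059]
amber_end 0.58 [322.8, 213.7] [0.5473 0.1774 0.021 ]
[292.0, 71.0, 357.8, 246.7] [0.5231 0.153  0.032 ] [0.574  0.2842 0.0484]
cassette 0.77 [321.6, 160.7] [0.5483 0.2188 0.006 ]
[290.0, 72.3, 356.8, 245.6] [0.5231 0.153  0.032 ] [0.574  0.2851 0.0491]
((0.5514140129089355, 0.2190036177635193), (0.13017509877681732, 0.049813855439424515), 85.75313568115234)
[186.3, 0.0, 458.2, 196.5] [0.4745 0.1985 0.025 ] [0.6342 0.3213 0.098 ]
```

View pics/w1.png

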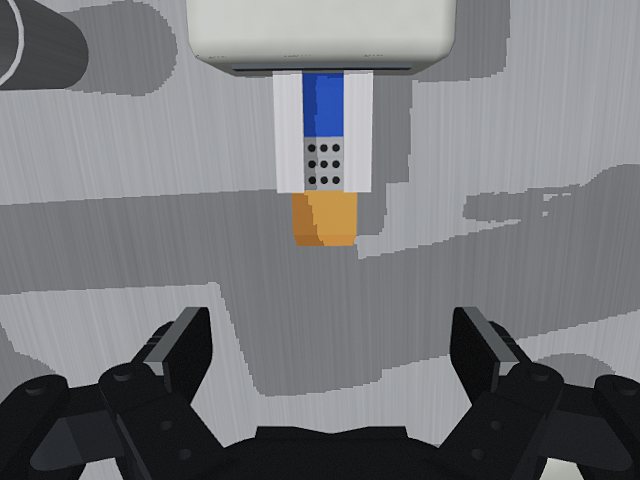

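The wrist view shows the amber end at px (325,218) straight ahead of the open fingers, with the sleeve edges upright in the picture. So the sleeve axis is about 87°, and the grip point is about (0.549, 0.175). I'm descending.

Run:
```python
from h import *
delta([.549,.175,.003],np.radians(-3))
```

```text
axes x [ 0.001   0.0006 -1.    ] jaw angle deg -2.732801730047882 tcp [0.5508 0.1798 0.2023] q [0.1996 0.1847 0.1906 1.5755 0.0004 1.8181]
turn(tool) [ 0.0047  0.001  -0.0006]  shift after turn [ 0.1993 -0.0049 -0.0016]
```

Request:
servo_tool(series="0.0854 0.04 -0.001 0 0.0047 0 0;0.0854 0.04 -0.001 0 0 0 0;0.0854 0.04 -0.002 -0.001 0 0 0;0.0854 0.03 -0.001 0 0 0 0;0.0854 0 0 0 0 0 0;0.0854 0 0 0 0 0 0")

```text
t: 5.3
ee_pos: [0.5496, 0.1749, 0.0523]
tool_rot: [0.019, 0.707, -0.018, 0.707]
contact_force: [1.3, -0.3, 0.6]
opening: 1.003
```

Run:
```python
from h import *
s=snap('wrist','w2.png'); 
delta([.549,.175,.003],np.radians(-3))
q=imaging.outline_of('cassette','wrist')[:1]
for q in q:
    P=cloud(s,q['pixels']); P=P[P[:,2]>.025]; Q=P[(P[:,2]>.033)&(P[:,2]<.039)][:,:2].astype(np.float32); print(cv2.minAreaRect(Q),Q.min(0),Q.max(0))
r=imaging.place_of('amber_end','wrist'); print([(x['conf'],atz(s,x['uv'],.021)) for x in r])
```

```text
axes x [ 0.0036  0.0008 -1.    ] jaw angle deg -3.005035316227262 tcp [0.5512 0.175  0.0539] q [ 0.1914  0.2154 -0.0708  1.281   0.0001  1.8146]
turn(tool) [-0.0001  0.0036 -0.001 ]  shift after turn [ 0.0509 -0.0001 -0.0022]
((0.5501717925071716, 0.21893459558486938), (0.13031943142414093, 0.05024229735136032), 87.6701889038086) [0.523  0.1533] [0.5741 0.2844]
[(0.59, array([0.5491, 0.1761, 0.021 ]))]
```

View pics/w2.png

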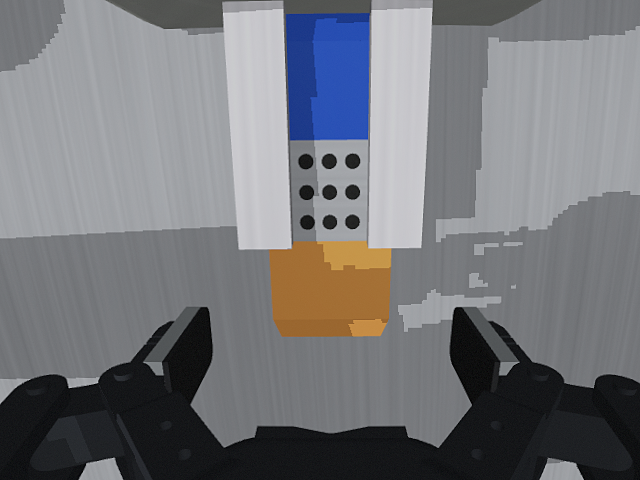

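The wrist view shows the amber end at px (330,290), centred between the fingers (midpoint about px 332). I'll go down and grip.

Request:
servo_tool(series="0.0854 0.025 0 -0.001 0 0 0;0.0854 0.025 0 0 0 0 0;0.0854 0 0 0 0 0 0;0.045 0 0 0 0 0 0;0.04 0 0 0 0 0 0;0.04 0 0 0 0 0 0;0.04 0 0 0 0 0 0;0.04 0 0 0 0 0 0", squeeze=60)

```text
t: 6.25
ee_pos: [0.5508, 0.1743, 0.0041]
tool_rot: [0.019, 0.705, -0.019, 0.708]
contact_force: [-1.6, 0.5, 6.4]
opening: 0.574
```

Request:
servo_tool(series="0.04 -0.001 -0.005 0 0 0 0;0.04 0 -0.01 0 0 0 0;0.04 0 -0.01 0 0 0 0;0.04 0 -0.01 0 0 0 0;0.04 0 -0.01 0 0 0 0;0.04 0 -0.01 0 0 0 0;0.04 0 0 0 0 0 0")

```text
t: 6.95
ee_pos: [0.5468, 0.117, 0.003]
tool_rot: [0.019, 0.706, -0.02, 0.707]
contact_force: [0.7, 0.0, 6.7]
opening: 0.574
```

Request:
servo_tool(series="0.04 0 -0.01 0 0 0 0;0.04 0 -0.015 0 0 0 0;0.04 0 -0.015 0 0 0 0;0.04 0 -0.015 0 0 0 0;0.04 0 0 0 0 0 0;0.04 0 0 0 0 0 0", squeeze=80)

```text
t: 7.55
ee_pos: [0.5418, 0.0631, 0.001]
tool_rot: [0.019, 0.708, -0.02, 0.706]
contact_force: [0.2, 0.5, -2.4]
opening: 0.577
```

Run:
```python
from h import *
s=snap('wrist','w3.png'); print(monitor.observe()['ee_pos'],monitor.observe()['contact_force'])
q=imaging.outline_of('cassette','wrist')[:1]
for q in q:
    P=cloud(s,q['pixels']); P=P[(P[:,2]>.02)&(P[:,2]<.05)]; Q=P[:,:2].astype(np.float32); print(cv2.minAreaRect(Q),P.min(0),P.max(0))
    b=P[P[:,1]>P[:,1].max()-.03];print(np.percentile(b[:,2],[10,50,90]))
```

```text
[0.5422 0.0636 0.0014] [ 0.1546 -0.7149 -2.5731]
((0.5419644713401794, 0.1030552089214325), (0.12206584215164185, 0.05096510052680969), 88.1266098022461) [0.5156 0.0418 0.0285] [0.5689 0.1648 0.0358]
[0.0319 0.0328 0.0336]
```

View pics/w3.png

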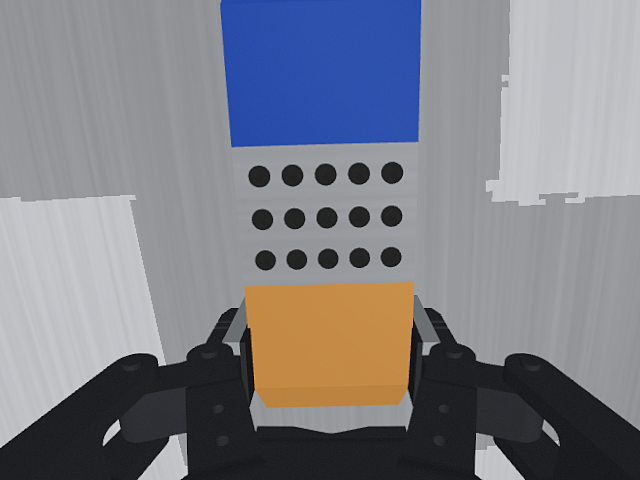

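The wrist view shows the whole cassette out and held straight (blue at px 325,70; amber at 330,340). I'll lift it and turn it 180° towards the base side.

Request:
servo_tool(series="0.04 -0.02 0 0 0 0 0;0.04 -0.02 0 0 0 0 0;0.04 -0.01 0 0 -0.145 0 0;0.04 0 0 0 -0.145 0 0;0.04 0 0 0 -0.145 0 0;0.04 0 0 0 -0.145 0 0;0.04 0 0 0 -0.145 0 0;0.04 0 0 0 -0.145 0 0;0.04 0 0 0 -0.145 0 0;0.04 0 0 0 -0.145 0 0;0.04 0 0 0 -0.145 0 0;0.04 0 0 0 -0.145 0 0")

```text
t: 8.85
ee_pos: [0.5431, 0.0648, 0.0522]
tool_rot: [-0.456, 0.54, 0.457, 0.54]
contact_force: [0.3, -0.1, -2.5]
opening: 0.574
```

Request:
servo_tool(series="0.04 0 0 0 -0.145 0 0;0.04 0 0 0 -0.145 0 0;0.04 0 0 0 -0.145 0 0;0.04 0 0 0 -0.145 0 0;0.04 0 0 0 -0.145 0 0;0.04 0 0 0 -0.145 0 0;0.04 0 0 0 -0.145 0 0;0.04 0 0 0 -0.145 0 0;0.04 0 0 0 -0.145 0 0;0.04 0 0 0 -0.145 0 0;0.04 0 0 0 -0.145 0 0;0.04 0 0 0 -0.097 0 0")

```text
t: 10.05
ee_pos: [0.543, 0.065, 0.0522]
tool_rot: [-0.707, 0.017, 0.707, 0.017]
contact_force: [-0.5, -0.2, -2.6]
opening: 0.575
```

Run:
```python
from h import *
delta([.545,.11,.005],np.radians(177.2))
s=snap('side')
for q in imaging.outline_of('cassette','side')[:2]:
    P=cloud(s,q['pixels']); print(q['conf'],P.min(0),P.max(0))
```

```text
axes x [-0.0003  0.0006 -1.    ] jaw angle deg 177.28731141859245 tcp [0.543  0.065  0.0522] q [-0.0039  0.1415 -0.1585  1.271   0.0006 -1.5274]
turn(tool) [0.0015 0.0003 0.0006]  shift after turn [ 0.0472 -0.0451  0.0002]
0.66 [ 0.5188 -0.049   0.0519] [0.5696 0.0862 0.0902]
0.45 [ 0.458  -0.3029  0.0587] [ 0.5086 -0.2651  0.0856]
```

Request:
servo_tool(series="0.04 0 -0.023 0 0 0 0;0.04 0.01 -0.022 0 0 0 0;0.04 0.02 0 0 0 0 0;0.04 0.01 0 0 0 0 0;0.04 0.008 0 0 0 0 0;0.04 0.003 0 0 0 0 0;0.04 0 0 0 0 0 0")

```text
t: 10.85
ee_pos: [0.5452, 0.1087, 0.001]
tool_rot: [-0.707, 0.019, 0.707, 0.019]
contact_force: [0.2, 0.5, -3.2]
opening: 0.571
```

Request:
servo_tool(series="0.04 0.002 0 0 0 0 0;0.04 0.001 0 0 0 0 0;0.04 0 0 0 0 0 0")

```text
t: 11.15
ee_pos: [0.5458, 0.1089, -0.0013]
tool_rot: [0.707, -0.019, -0.707, -0.019]
contact_force: [-0.8, 0.4, -3.5]
opening: 0.572
```

Request:
servo_tool(series="0.0854 0 0 0 0 0 0;0.0854 0 0 0 0 0 0;0.0854 0 0 0 0 0 0;0.0854 -0.02 0 0 0 0 0;0.0854 -0.03 0 0 0 0 0;0.0854 -0.02 0.02 0 0 0 0;0.0854 0 0.03 0 0 0 0;0.0854 0 0.03 0 0 0 0;0.0854 0 0 0 0 0 0")

```text
t: 12.05
ee_pos: [0.5418, 0.0262, 0.0693]
tool_rot: [0.707, -0.021, -0.706, -0.02]
contact_force: [-0.2, 0.1, 0.4]
opening: 0.999
```

Run:
```python
from h import *
s=snap('wrist','w4.png'); 
q=imaging.outline_of('cassette','wrist')[:1]
for q in q:
    P=cloud(s,q['pixels']); P=P[(P[:,2]>.02)&(P[:,2]<.04)]; Q=P[:,:2].astype(np.float32); print(cv2.minAreaRect(Q),P.min(0),P.max(0))
r=imaging.place_of('blue_end','wrist'); print([(x['conf'],atz(s,x['uv'],.015)) for x in r])
delta([.541,.022,-.001],np.radians(177.2))
```

```text
((0.5436375737190247, 0.057474467903375626), (0.1192154511809349, 0.050117891281843185), 89.20975494384766) [ 0.5179 -0.0023  0.02  ] [0.5692 0.1171 0.0329]
[(0.94, array([0.5435, 0.0215, 0.015 ]))]
axes x [ 0.0004  0.0006 -1.    ] jaw angle deg 176.93097821428339 tcp [0.5414 0.0295 0.0685] q [-0.0697  0.119  -0.15    1.3014  0.0006 -1.5869]
turn(tool) [-0.0047 -0.0003  0.0006]  shift after turn [0.0695 0.0075 0.    ]
```

View pics/w4.png

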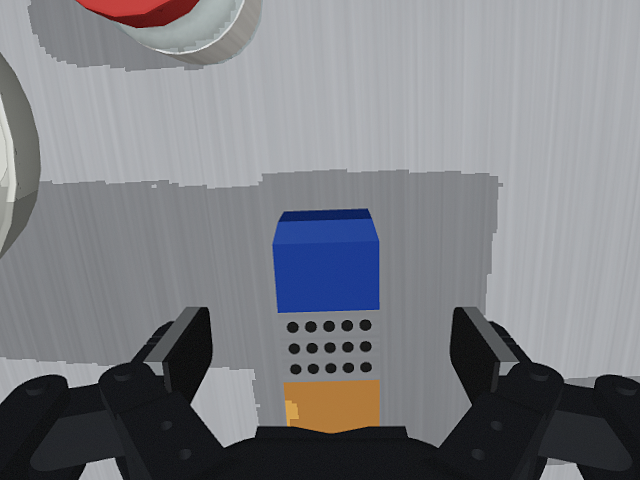

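The wrist view shows the cassette flat, with the blue end (px 327,270) pointing out and the amber end behind. It is centred between the fingers, and the jar is well clear. I'll grip the blue end.

Request:
servo_tool(series="0.0854 0.03 0.008 0 -0.004 0 0;0.0854 0.03 0 0 0 0 0;0.0854 0.009 0 0 0 0 0;0.0854 0 0 0 0 0 0;0.045 0 0 0 0 0 0;0.04 0 0 0 0 0 0;0.04 0 0 0 0 0 0;0.04 0 0 0 0 0 0;0.04 0 0 0 0 0 0", squeeze=90)

```text
t: 13.1
ee_pos: [0.5431, 0.0211, 0.0018]
tool_rot: [0.709, -0.017, -0.705, -0.017]
contact_force: [-0.2, 0.4, 5.9]
opening: 0.567
```

Request:
servo_tool(series="0.04 -0.004 0 0 0 0 0;0.04 -0.004 0 0 0 0 0;0.04 0 0 0 0 0 0;0.04 0 0 0 0 0 0")

```text
t: 13.5
ee_pos: [0.5402, 0.0212, 0.0067]
tool_rot: [-0.706, 0.017, 0.707, 0.017]
contact_force: [-0.9, 1.0, -3.5]
opening: 0.568
```

```bash
cat >> h.py <<'E'
def meas():
    for c in ['scene','side']:
        s=snap(c)
        for q in imaging.outline_of('cassette',c)[:3]:
            P=cloud(s,q['pixels']); m=np.median(P,0)
            if m[1]<-.1: continue
            t=np.percentile(P[:,2],75); T=P[abs(P[:,2]-t)<.006]
            a,*_=np.linalg.lstsq(np.c_[T[:,:2]-[.545,.08],np.ones(len(T))],T[:,2],rcond=None)
            print(c,q['conf'],'n',len(T),'rect',cv2.minAreaRect(T[:,:2].astype(np.float32)),'y',T[:,1].min(),T[:,1].max(),'x',np.percentile(T[:,0],[1,99]),'plane dz/dx dz/dy z(y=.08)',a)
        st=monitor.observe(); print(st['ee_pos'],st['contact_force'])
E
python3 - <<'E'
from h import *
meas(); delta([.542,.021,.01],np.radians(177.2))
E
```

```text
scene 0.77 n 853 rect ((0.5427092909812927, 0.0646500438451767), (0.13326714932918549, 0.0531696118414402), 86.62128448486328) y -0.0007003805367074101 0.13067646450209314 x [0.5164 0.5695] plane dz/dx dz/dy z(y=.08) [-0.0191 -0.0077  0.0352]
scene 0.62 n 335 rect ((0.3013867735862732, 0.43814241886138916), (0.026994647458195686, 0.23607590794563293), 61.12520217895508) y 0.3762434951442401 0.49710430039980086 x [0.2628 0.4005] plane dz/dx dz/dy z(y=.08) [-0.136  -0.3049  0.0904]
[0.5402 0.0212 0.0067] [ 0.1893 -0.1287 -2.8052]
side 0.63 n 295 rect ((0.5432358980178833, 0.024069100618362427), (0.057720884680747986, 0.048329614102840424), 88.67500305175781) y -0.004496549108074388 0.053100688123732406 x [0.5192 0.567 ] plane dz/dx dz/dy z(y=.08) [-0.0077  0.0045  0.0343]
[0.5404 0.0212 0.0068] [-0.0041  0.1701 -3.3795]
axes x [-0.001  0.    -1.   ] jaw angle deg 177.17310983920893 tcp [0.5404 0.0212 0.0068] q [-0.0848  0.1622 -0.2295  1.1801 -0.0001 -1.6062]
turn(tool) [-0.0005  0.001  -0.    ]  shift after turn [-0.0032  0.0001 -0.0016]
```

Request:
servo_tool(series="0.04 -0.0025 -0.005 -0.001 0 0 0;0.04 0 -0.02 0 0 0 0;0.04 0 -0.02 0 0 0 0;0.04 0 -0.012 0 0 0 0;0.04 0 0 0 0 0 0;0.04 0 0 0 0 0 0")

```text
t: 14.3
ee_pos: [0.5446, 0.0779, 0.0098]
tool_rot: [-0.707, 0.018, 0.707, 0.017]
contact_force: [-0.2, 0.5, -2.7]
opening: 0.573
```

Run:
```python
from h import *
meas(); delta([.5450,.078,.009],np.radians(177.2))
s=snap('scene'); t=cv2.resize(s['img'][270:370,290:420,::-1],None,fx=5,fy=5,interpolation=cv2.INTER_CUBIC); cv2.imwrite('pics/s5.png',t)
```

```text
scene 0.59 n 932 rect ((0.5473945140838623, 0.12226668000221252), (0.13144677877426147, 0.05309212580323219), 88.26002502441406) y 0.05684323968635613 0.18835303312182236 x [0.5223 0.5742] plane dz/dx dz/dy z(y=.08) [-0.0124 -0.0122  0.039 ]
[0.5446 0.0774 0.0098] [ 0.28   -0.0739 -2.277 ]
side 0.93 n 285 rect ((0.5467970967292786, 0.08207506686449051), (0.06067788973450661, 0.04901629313826561), 88.5806655883789) y 0.05158689915810425 0.11227195936898676 x [0.5243 0.5706] plane dz/dx dz/dy z(y=.08) [-0.0091  0.008   0.0375]
[0.5446 0.0773 0.0098] [-0.1672 -0.1991 -1.9154]
axes x [-0.0001 -0.0004 -1.    ] jaw angle deg 177.11616676161725 tcp [0.5446 0.0773 0.0098] q [ 0.0193  0.1817 -0.201   1.1882 -0.0004 -1.5012]
turn(tool) [-0.0015  0.0001 -0.0004]  shift after turn [ 0.0008 -0.0007 -0.0004]
```

View pics/s5.png

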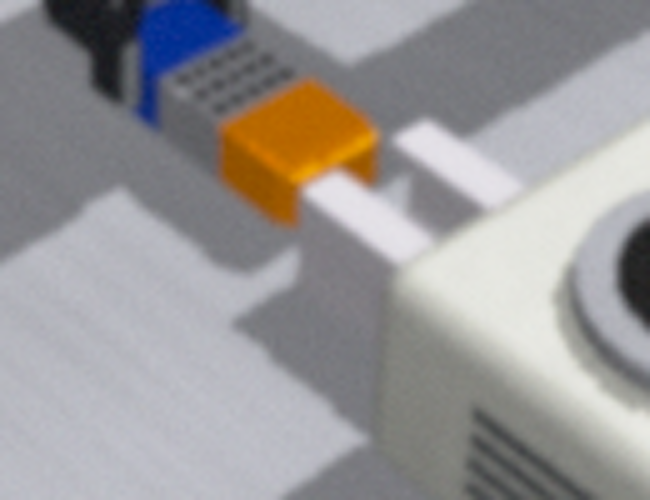

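The crop shows the level amber end (px 300,150) about 10 mm before the mouth and between the two sleeve walls. I'll insert gently.

Request:
servo_tool(series="0.04 0 -0.006 0 0 0 0;0.04 0 -0.006 0 0 0 0;0.04 0 -0.006 0 0 0 0;0.04 0 -0.006 0 0 0 0;0.04 0 0 0 0 0 0")

```text
t: 15.05
ee_pos: [0.5458, 0.1031, 0.0098]
tool_rot: [-0.707, 0.017, 0.707, 0.017]
contact_force: [-1.2, -0.5, -1.8]
opening: 0.566
```

Request:
servo_tool(series="0.04 0 -0.008 0 0 0 0;0.04 0 -0.008 0 0 0 0;0.04 0 -0.008 0 0 0 0;0.04 0 -0.008 0 0 0 0;0.04 0 0 0 0 0 0")

```text
t: 15.55
ee_pos: [0.5474, 0.1353, 0.0098]
tool_rot: [0.707, -0.017, -0.707, -0.017]
contact_force: [0.1, -0.8, -2.6]
opening: 0.575
```

Request:
servo_tool(series="0.04 0 -0.008 0 0 0 0;0.04 0 -0.008 0 0 0 0;0.04 0 -0.008 0 0 0 0;0.04 0.001 -0.008 0 0 0 0;0.04 0 -0.004 0 0 0 0;0.04 0 0 0 0 0 0")

```text
t: 16.15
ee_pos: [0.5491, 0.1707, 0.0087]
tool_rot: [-0.707, 0.017, 0.707, 0.017]
contact_force: [0.2, -1.3, -2.2]
opening: 0.569
```

Request:
servo_tool(series="0.04 0 -0.003 0 0 0 0;0.04 0 -0.002 0 0 0 0;0.04 0 -0.002 0 0 0 0;0.04 0 0 0 0 0 0")

```text
t: 16.55
ee_pos: [0.5496, 0.177, 0.0089]
tool_rot: [0.707, -0.017, -0.707, -0.017]
contact_force: [-0.0, 0.3, -2.5]
opening: 0.565
```

Request:
servo_tool(series="0.04 0 -0.002 0 0 0 0;0.04 0 -0.002 0 0 0 0;0.04 0 0 0 0 0 0")

```text
t: 16.85
ee_pos: [0.5494, 0.1771, 0.009]
tool_rot: [-0.707, 0.021, 0.707, 0.015]
contact_force: [-1.8, -9.4, -0.5]
opening: 0.563
```

Request:
servo_tool(series="0.04 0 -0.0015 0 0 0 0;0.04 0.002 0 0 0 0 0;0.04 0 0 0 0 0 0")

```text
t: 17.15
ee_pos: [0.5496, 0.1771, 0.0079]
tool_rot: [-0.707, 0.022, 0.707, 0.015]
contact_force: [-3.5, -14.4, 3.5]
opening: 0.568
```

Request:
servo_tool(series="0.0854 0 0 0 0 0 0;0.0854 0 0 0 0 0 0;0.0854 0 0 0 0 0 0;0.0854 -0.02 0.002 0 0 0 0;0.0854 -0.04 0 0 0 0 0;0.0854 -0.04 0 0 0 0 0;0.0854 -0.04 0 0 0 0 0;0.0854 0 0 0 0 0 0;0.0854 0 0 0 0 0 0")

```text
t: 18.05
ee_pos: [0.551, 0.1813, 0.1489]
tool_rot: [0.708, -0.017, -0.705, -0.018]
contact_force: [-0.2, 0.2, -0.3]
opening: 1.002
```

Run:
```python
from h import *
meas()
s=snap('scene'); t=cv2.resize(s['img'][270:370,290:420,::-1],None,fx=5,fy=5,interpolation=cv2.INTER_CUBIC); cv2.imwrite('pics/s6.png',t)
delta([.477,-.283,.15],np.radians(177.2))
s=snap('side')
for n in ['key_amber_top','key_blue_top','key_white_top']:
    for q in imaging.place_of(n,'side')[:1]: print(n,q['conf'],deep(s,q['uv']))
    for q in imaging.outline_of(n.replace('_top',''),'side')[:1]:
        P=cloud(s,q['pixels']); t=np.percentile(P[:,2],80); T=P[abs(P[:,2]-t)<.004]; print(' top',t,T.min(0),T.max(0))
```

```text
scene 0.71 n 479 rect ((0.5499334931373596, 0.20120330154895782), (0.05142488703131676, 0.09359962493181229), 1.38184654712677) y 0.15428829800595967 0.2480980527137297 x [0.5267 0.5755] plane dz/dx dz/dy z(y=.08) [-0.0049  0.0145  0.0348]
[0.549  0.1806 0.1455] [ 0.652   0.1281 -1.3289]
side 0.93 n 442 rect ((0.5563471913337708, 0.21605685353279114), (0.1315760463476181, 0.04859641194343567), 83.33768463134766) y 0.14896171460176258 0.28249251233296196 x [0.5287 0.5764] plane dz/dx dz/dy z(y=.08) [-0.0214 -0.0008  0.036 ]
[0.5484 0.1804 0.1446] [-0.6987 -0.2856 -0.6946]
axes x [-0.0038 -0.0007 -1.    ] jaw angle deg 177.18466281670285 tcp [0.5484 0.1803 0.1446] q [ 0.2015  0.1857  0.0772  1.4661  0.0001 -1.3202]
turn(tool) [-0.0003  0.0038 -0.0009]  shift after turn [-0.0054  0.4663  0.0487]
key_amber_top 0.7 [ 0.4834 -0.332   0.0687]
 top 0.07020337026546883 [ 0.4559 -0.3474  0.0662] [ 0.506  -0.3108  0.074 ]
key_blue_top 0.62 [ 0.4788 -0.2775  0.0805]
 top 0.08173805598288536 [ 0.4579 -0.3014  0.0778] [ 0.5074 -0.2653  0.0852]
key_white_top 0.85 [ 0.4832 -0.3725  0.0807]
 top 0.08110805071701471 [ 0.4528 -0.3904  0.0771] [ 0.503  -0.353   0.0851]
```

View pics/s6.png

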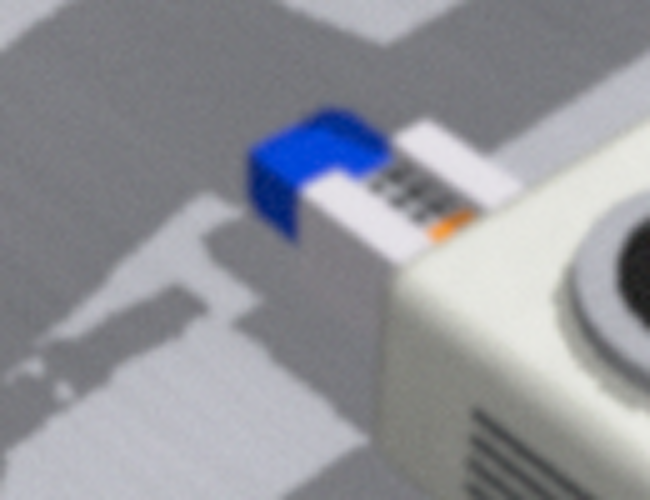

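The crop shows the blue end out (px 300,170) with the amber end inside. The extents match the start (y from 0.149/0.154), so the cassette is home. On to the blue key with the fingers shut.

Request:
servo_tool(series="0 0 0.0463 0.0044 0 0 0;0 0 0.0463 0.0044 0 0 0;0 0 0.0463 0.0044 0 0 0;0 0 0.0463 0.0044 0 0 0;0 0 0.0463 0.0044 0 0 0;0 0 0.0463 0.0044 0 0 0;0 0 0.0463 0.0044 0 0 0;0 0 0.0463 0.0044 0 0 0;0 0 0.0463 0.0044 0 0 0;0 0 0.0463 0.0044 0 0 0;0 0 0 0 0 0 0;0 0 0 0 0 0 0")

```text
t: 19.85
ee_pos: [0.4825, -0.2808, 0.1467]
tool_rot: [-0.707, 0.018, 0.707, 0.019]
contact_force: [0.4, 0.8, 0.4]
opening: -0.002
```

Run:
```python
from h import *
s=snap('wrist','w7.png')
for n in ['key_amber_top','key_blue_top','key_white_top']:
    for q in imaging.place_of(n,'wrist')[:1]: print(n,q['conf'],q['uv'],deep(s,q['uv']))
    for q in imaging.outline_of(n.replace('_top',''),'wrist')[:1]:
        P=cloud(s,q['pixels']); t=np.percentile(P[:,2],60); T=P[abs(P[:,2]-t)<.004]; print(' top',t,T.min(0),T.max(0))
delta([.482,-.280,.082],np.radians(177.2)); print(monitor.observe()['opening'])
```

```text
key_amber_top 0.74 [333.5, 168.6] [ 0.4776 -0.328   0.0683]
 top 0.06852949463484177 [ 0.4519 -0.3461  0.0646] [ 0.5032 -0.3104  0.0708]
key_blue_top 0.89 [333.7, 251.0] [ 0.4797 -0.2854  0.0806]
 top 0.08032357840916346 [ 0.4548 -0.3027  0.0763] [ 0.5058 -0.2669  0.0825]
key_white_top 0.56 [334.9, 80.2] [ 0.4748 -0.3718  0.0807]
 top 0.08040175921117154 [ 0.4495 -0.3905  0.0764] [ 0.5002 -0.354   0.0833]
axes x [ 0.0002 -0.     -1.    ] jaw angle deg 177.28450919100536 tcp [ 0.4833 -0.2787  0.147 ] q [-0.6433  0.1304  0.0199  1.4601  0.0001 -2.1667]
turn(tool) [ 0.0015 -0.0002  0.    ]  shift after turn [0.065  0.0014 0.0012]
-0.0021942772370771584
```

View pics/w7.png

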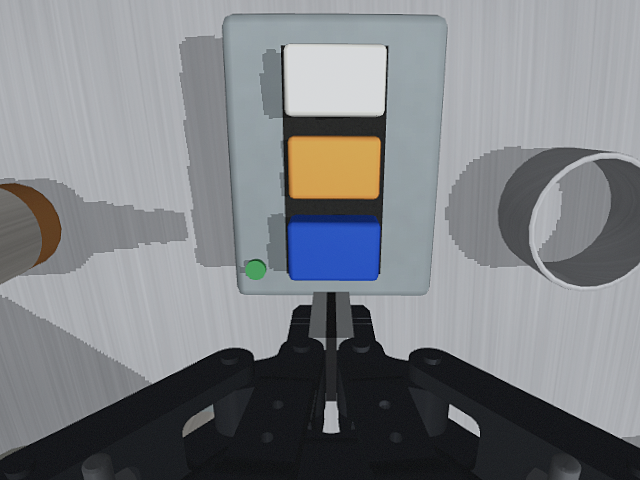

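The wrist view shows the blue key at px (334,250), with amber down in the middle and white farthest away. Blue's centre is (0.480, −0.285), so I'll shift 5 mm and descend.

Request:
servo_tool(series="0 0 0.005 0.002 0 0 0;0 0.03 0 0 0 0 0;0 0.025 0 0 0 0 0;0 0.008 0 0 0 0 0;0 0 0 0 0 0 0")

```text
t: 20.7
ee_pos: [0.4796, -0.2839, 0.0823]
tool_rot: [-0.706, 0.017, 0.708, 0.018]
contact_force: [0.6, -0.4, 0.4]
opening: 0.001
```

Request:
servo_tool(series="0 0.005 0 0 0 0 0;0 0.005 0 0 0 0 0;0 0.004 0 0 0 0 0;0 0.002 0 0 0 0 0;0 0 0 0 0 0 0;0 0 0 0 0 0 0")

```text
t: 21.3
ee_pos: [0.4813, -0.2851, 0.0683]
tool_rot: [0.707, -0.018, -0.706, -0.017]
contact_force: [1.2, -1.4, 1.8]
opening: 0.001
```

Request:
servo_tool(series="0 0.001 0 0 0 0 0;0 0.001 0 0 0 0 0;0 0.001 0 0 0 0 0;0 0 0 0 0 0 0")

```text
t: 21.7
ee_pos: [0.4813, -0.2852, 0.066]
tool_rot: [0.707, -0.018, -0.706, -0.017]
contact_force: [0.3, -0.0, 6.5]
opening: -0.001
```

Request:
servo_tool(series="0 0.0015 0 0 0 0 0;0 0.001 0 0 0 0 0;0 0 0 0 0 0 0")

```text
t: 22.0
ee_pos: [0.4815, -0.2853, 0.0659]
tool_rot: [0.708, -0.018, -0.706, -0.017]
contact_force: [-2.4, 1.7, 15.1]
opening: -0.002
```

Hard stop reached (15 N, no further travel). I'll release and go up.

Request:
servo_tool(series="0 -0.005 0 0 0 0 0;0 -0.01 0 0 0 0 0;0 -0.03 0 0 0 0 0;0 -0.04 0 0 0 0 0;0 -0.02 -0.02 0 0 0 0;0 0 0 0 0 0 0;0 0 0 0 0 0 0")

```text
t: 22.7
ee_pos: [0.4814, -0.2644, 0.1669]
tool_rot: [-0.707, 0.017, 0.707, 0.017]
contact_force: [0.2, -0.5, -1.1]
opening: -0.002
```

Run:
```python
from h import *
for c in ['wrist','side']:
  s=snap(c,c+'8.png')
  for n in ['key_amber_top','key_blue_top','key_white_top']:
    for q in imaging.place_of(n,c)[:1]: print(c,n,q['conf'],deep(s,q['uv']))
for n in ['steel_cup','spice_jar','oil_bottle','bowl','spatula','pastry_ring']:
    for q in imaging.place_of(n,'side')[:1]: print(n,q['conf'],np.round(q['uv']))
meas()
```

```text
wrist key_amber_top 0.73 [ 0.4782 -0.3289  0.0803]
wrist key_blue_top 0.81 [ 0.4802 -0.2837  0.0689]
wrist key_white_top 0.95 [ 0.475  -0.371   0.0802]
side key_amber_top 0.88 [ 0.4851 -0.3352  0.0803]
side key_blue_top 0.59 [ 0.4841 -0.2794  0.0687]
side key_white_top 0.76 [ 0.4772 -0.3744  0.0798]
steel_cup 0.88 [236. 193.]
spice_jar 0.93 [346. 301.]
oil_bottle 0.91 [413. 368.]
bowl 0.94 [400. 282.]
spatula 0.6 [228. 168.]
pastry_ring 0.62 [234. 376.]
scene 0.87 n 453 rect ((0.5536035895347595, 0.19974492490291595), (0.09297476708889008, 0.05141136050224304), 82.94269561767578) y 0.1548713130427836 0.2475367811162829 x [0.527  0.5754] plane dz/dx dz/dy z(y=.08) [0.0094 0.0096 0.0353]
[ 0.4817 -0.2648  0.1674] [-0.1751  0.0755  0.4086]
[ 0.4817 -0.2648  0.1674] [0.298  0.399  0.0795]
```

View pics/side8.png

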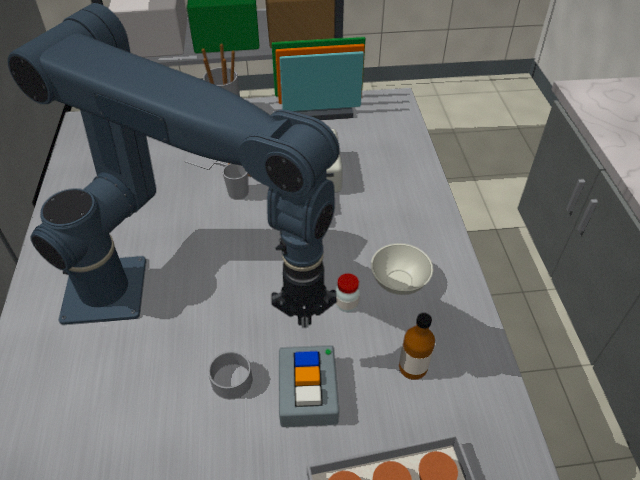

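The picture shows the blue key down (px 307,358), amber and white up, and the bystanders where they stood. The arm hangs free, so I'm handing in.

```bash
python3 -c "
from h import *
print(robot.finish_job(), monitor.observe()['t'])"
```

```text
the job is handed in; nothing more can be done
the job is handed in; nothing more can be done
```

The grater is changed over to blue, and the job was handed in after about 23 s of robot time. I pulled the cassette out by its amber end, turned it 180° and set it down. Then I took it by the blue end and slid it in until it met the end stop, at about 14 N. After that I pressed the blue key to its hard stop, at about 15 N, and released it.

**Cassette:** the blue end is out and the amber end is inside. Its outer end is at y ≈ 0.155 in the scene camera, the same as at the start (0.154). The side camera agreed when I checked just after insertion; in its last picture the arm hid the cassette.

**Keys:** the blue key's top is at 69 mm, so it is latched. Amber and white are at 80 mm, so both are up, and white was never touched.

**Other things:** the networks found all six bystanders within about 4 pixels of their starting places in the side camera (some with better matches than at the start). The arm was clear of everything at hand-in.

No check failed. The fitted yaw of the cassette varied by a few degrees between cameras, which I put down to measurement noise.

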